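# Level the stone balance on the goldsmith's bench

## Task

The goldsmith's stone balance is out of level. Turn its two knurled foot screws, one after the other, until the bubble in each of its two tube vials lies between the two black lines of that vial, then let go and leave it so.

Things in the scene. Friction and masses are not known exactly. Their poses are not given: they have to be found in the camera images.
- near_screw_grip (a point): Foot screw at the balance plate's near left corner (-x,+y): round knurled steel knob, 34 mm wide, 26 tall, grip at any yaw. Point: on its vertical axis, 11 mm below its top, 18 above the plate; does not turn with it; axes are the plate's. Friction 0.05 N m, stays put; level within 1.2 rad either way. Clockwise from above moves the near bubble 30 mm/rad to plate -x; anticlockwise +x
- near_bubble (a point): Centre of the near bubble, a pale bar 18 x 11 mm in the flush tube vial along the plate's left edge, beside the near screw. Moves along plate x with the near screw only, at once. Vial centre: 90 mm from the near screw's axis along plate +x; its lines at 20 mm either side, so between them = within 10 mm of it. At the start 15 to 35 mm off. The plate's own tilt is too slight to see
- far_screw_grip (a point): The second foot screw, the same knob at the plate's far right corner (+x,-y), point and axes alike. Clockwise from above moves the far bubble 30 mm/rad to plate -y; anticlockwise, +y. The third foot (far left) is fixed, with a low cap. Loose brass weights nearby look like knobs. The plate stays put: 200 x 260 mm, 36 mm above the bench; pan on it 26 mm tall
- far_bubble (a point): Centre of the far bubble, alike, 18 mm long along plate y, in the vial along the plate's far edge beside the far screw; moves along plate y with the far screw only. Vial centre: 90 mm from the far screw's axis along plate +y; lines 20 mm either side. Plate axes: x along its short side away from the robot, y along its long side to the left, z up, turned up to 0.35 rad

How it is judged (in metres and radians):
At the end, for the whole second after the job is handed in: The centre of each bubble lies within 11.5 mm of the middle of its vial, 90 mm from its screw's axis along the vial (the near one along the plate's x, the far one along its y), and both stay there (x of near_bubble in the frame of near_screw_grip between 0.0785 and 0.1015 m and y of far_bubble in the frame of far_screw_grip between 0.0785 and 0.1015 m); the robot touches nothing.
It also fails if it takes over 45 s, if anything falls off the work surface, if the arm or the gripper's body presses on something with over 40 N, if the wrist force passes 120 N, or if a joint passes its speed limit or range.

## Robot

A 6-joint arm with a two-finger parallel gripper is mounted at the origin on the work surface. World frame = base frame: x ahead of the robot, y to its left, z up, the work surface at z = 0. Lengths are in m, angles in degrees, forces in N, time in s.
With the tool pointing down it reaches from about 0.4 to 0.825 m from the base axis. Payload 7 kg.
Tool frame: the origin (TCP) lies at the very end of the fingers, on their centre line; the grasp point (between the pads) lies 19 mm behind it; z points along the fingers, y is the line along which they close (so a half turn about z gives the same grasp; the last joint's range is limited). The gripper opens to 88 mm and grips with 3 to 60 N. Pads are 19 mm wide; open, the fingers measure 130 mm over their backs; the gripper's body (78 mm by 193 mm) begins 47 mm behind the grasp point.
Start: joints at [-53.852, 20.546, 0.682, 0, -70.136, -16.507], TCP at [0.227, -0.636, 0.19] pointing down, gripper open.
Joint ranges: [-176.03, 176.03], [-82.01, 121.73], [-58.28, 71.71], [-173.87, 95.51], [-174.79, -0.11], [-173.66, 173.66]. Speed limits (degrees/s): [136.94, 136.94, 172.46, 180, 180, 180].

## Interface

Orientations are given as a 3x3 rotation matrix whose columns are the frame's x, y, z axes.
In Python, from rig import r gives the robot as it stands.
- The arm moves only by the shell command python3 -m pendant 'ROWS'. ROWS is JSON, a list of rows, each an object of numbers: "x", "y", "z": the shift along the tool's x, y, z as a fraction of full scale; "ax", "ay", "az": the turn, a rotation vector about the tool's x, y, z as a fraction of full scale; "gripper": the closure, from 0 (fully open) to 1 (shut). In form: [{"x": .., "y": .., "z": .., "ax": .., "ay": .., "az": .., "gripper": ..}, ...]. A call has exactly 10 rows; each row shifts and turns the commanded pose from where the row before left it, along the tool's axes as they then stand; what a row does not reach is not made up. Full scale, the value 1, is 0.03 m for a shift and 5 degrees for a turn. A row lasts 1/12 s, in which the tool goes at most 41.7 mm and 7.16 degrees, less where a joint would pass 70% of its speed; a pose out of reach is approached as far as the arm can. A call with a number of a shift or a turn outside -1 to 1 is refused whole. A call with a gripper value outside its range is refused whole. The fingers move at their own pace and stop on an object; the grip force is fixed at half the most. Time passes only in rows, so rows that do not move let the fingers close, or fill a call up. It gives the time, the measured TCP pose, the force, the opening and the grip force at its end, in the units of the state.
- r.read_state(): the state, without advancing time (a new reading comes with each control period).
- r.capture(name): name is "side" or "top"; returns a dict with "frame" (480x640x3 uint8, blue, green, red), "camera_matrix" (3x3 intrinsics, pixels), "pose" (4x4, takes a point from camera to world coordinates). Camera axes: x right, y up, looking along -z (the intrinsics and any distortion apply to the point x, -y, -z); pixel columns grow to the right and rows downward; lengths in m; the calibration is good to about 2 mm. A picture is of the moment at which its call begins. There is no depth.
- r.sign_off(): hands the job in; it is judged then, once.
Trained networks look in a picture, given as the dict that the camera call returned (one of the last four; its "shot" number tells which), for a name from the list of things; names that differ only in an ending like _2 or _b are one class to them, and where a whole thing is asked for, a point or a joint stands for the part that bears it (a point fixed in the world has none). Each returns a list of dicts, best first, with "p" (0 to 1); they miss things now and then, are a little off and sometimes report something else, mostly with a low value. They report only what shows in the picture. A call takes as long as a camera call.
- r.boxes_of(picture, query): "at" ([row, column] in pixels, amid what is visible of it).
- r.cut_out(picture, query): "mask" (480x640 bool, what is visible of it) and "at" ([row, column] in pixels, amid what is visible of it).
The state is a dict: "t": time; "joint_positions": joint angles; "joint_vel": joint speeds; "tau": joint torques, N m; "ee_pos": TCP position; "tcp_rot": TCP orientation; "force": force on the tool from outside, world axes, zero at the start; "moment": the same for the moment, N m; "width": finger opening in m; "finger_force": force on a finger pad.
Only numpy, scipy, OpenCV 4.12 (cv2) and the standard library are available. Lean on these libraries where they do the work, as an engineer would, in place of code of your own. Each camera call takes 0.05 s, during which the arm holds its last target. There are 200 camera calls.

## Working session

There is one attempt and no reset: what is moved stays moved. The work goes in short steps, Python scripts to look and compute and a shell command to move; the robot and the scene stay as the last step left them, time stands still between calls to the robot, and variables do not carry over. Pictures are saved under pics/ and viewed, at most 11 in all, crops included, and the job is handed in when it is done.

```bash
mkdir -p pics; cat > h.py <<'E'
import numpy as np, cv2
from rig import r
def ray(p,uv):
    K=np.array(p["camera_matrix"]);T=np.array(p["pose"])
    d=np.linalg.inv(K)@np.array([uv[0],uv[1],1.]); d=np.array([d[0],-d[1],-d[2]])
    return T[:3,3],T[:3,:3]@d
def onz(p,at,z):
    o,d=ray(p,(at[1],at[0])); return o+d*(z-o[2])/d[2]
E
python3 - <<'E'
from h import *
Z={"near_screw_grip":.062,"far_screw_grip":.062,"near_bubble":.036,"far_bubble":.036}
for n in ("top","side"):
    p=r.capture(n); cv2.imwrite(f"pics/{n}0.png",p["frame"])
    print(n,np.round(p["pose"],3).tolist(),[k for k in p])
    for q in Z:
        for b in r.boxes_of(p,q)[:4]: print(q,np.round(b["at"]),round(b["p"],2),np.round(onz(p,b["at"],Z[q]),3))
s=r.read_state();print(s["t"],np.round(s["tcp_rot"],3).tolist(),s["ee_pos"])
E
```

```text
top [[0.013, 0.998, -0.067, 0.505], [-0.999, 0.011, -0.032, 0.02], [-0.031, 0.068, 0.997, 0.88], [0.0, 0.0, 0.0, 1.0]] ['frame', 'camera_matrix', 'pose', 'shot']
near_screw_grip [242. 275.] 0.59 [0.547 0.129 0.062]
far_screw_grip [245. 275.] 0.9 [0.541 0.129 0.062]
far_bubble [195. 294.] 0.58 [0.624 0.102 0.036]
side [[-0.902, 0.245, -0.355, 0.315], [-0.431, -0.513, 0.742, 0.613], [-0.0, 0.823, 0.568, 0.531], [0.0, 0.0, 0.0, 1.0]] ['frame', 'camera_matrix', 'pose', 'shot']
near_screw_grip [337. 313.] 0.85 [0.524 0.19  0.062]
far_screw_grip [336. 313.] 0.79 [0.525 0.189 0.062]
near_bubble [359. 245.] 0.64 [0.593 0.234 0.036]
far_bubble [289. 274.] 0.42 [0.623 0.108 0.036]
0.5 [[-0.942, -0.336, -0.0], [-0.336, 0.942, 0.0], [0.0, 0.0, -1.0]] [ 0.22684556 -0.635693    0.1896982 ]
```

View pics/top0.png

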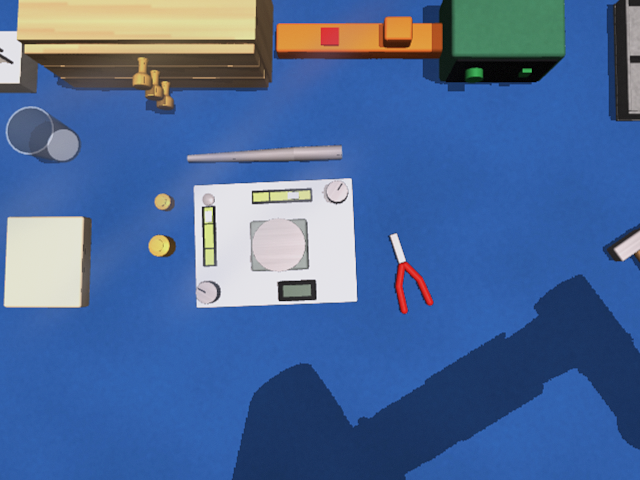

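View pics/side0.png

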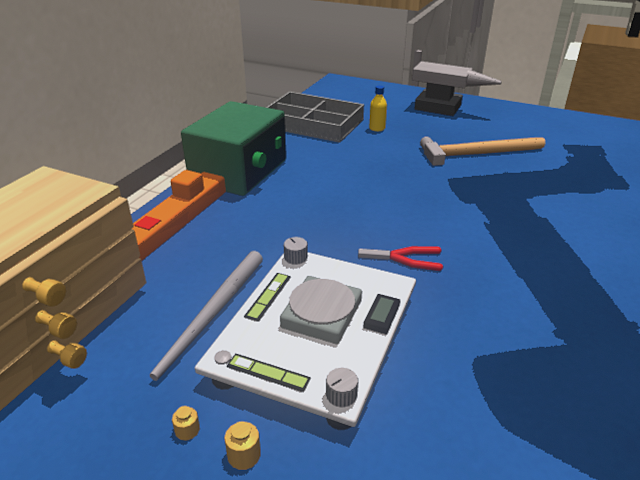

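The top view shows the near knob at about (col 207, row 292), the far knob at (337,191), the near bubble at about (209,215) and the far bubble at about (293,195). The networks reported the pan instead. I'll zoom in to measure.

```bash
python3 - <<'E'
from h import *
p=r.capture("top"); f=p["frame"]
cv2.imwrite("pics/top1.png",cv2.resize(f[170:320,180:370],None,fx=4,fy=4,interpolation=cv2.INTER_CUBIC))
K=np.array(p["camera_matrix"]);print(K.round(1).tolist())
# plate corners
m=((f.min(2)>190)&(f.max(2).astype(int)-f.min(2)<30)).astype(np.uint8); m[:,:185]=0;m[:,365:]=0;m[:172]=0;m[315:]=0
m=cv2.morphologyEx(m,cv2.MORPH_CLOSE,np.ones((5,5)))
c=max(cv2.findContours(m,0,2)[0],key=cv2.contourArea); 
b=cv2.boxPoints(cv2.minAreaRect(c)); print(b.round(1).tolist())
print([onz(p,(v,u),.036).round(4).tolist() for u,v in b])
E
```

```text
[[525.4, 0.0, 327.2], [0.0, 525.4, 234.0], [0.0, 0.0, 1.0]]
[[192.10000610351562, 184.6999969482422], [351.8999938964844, 178.5], [356.70001220703125, 300.70001220703125], [196.89999389648438, 307.0]]
[[0.6398, 0.2694, 0.036], [0.6521, 0.0086, 0.036], [0.4555, -0.0009, 0.036], [0.4417, 0.2555, 0.036]]
```

View pics/top1.png

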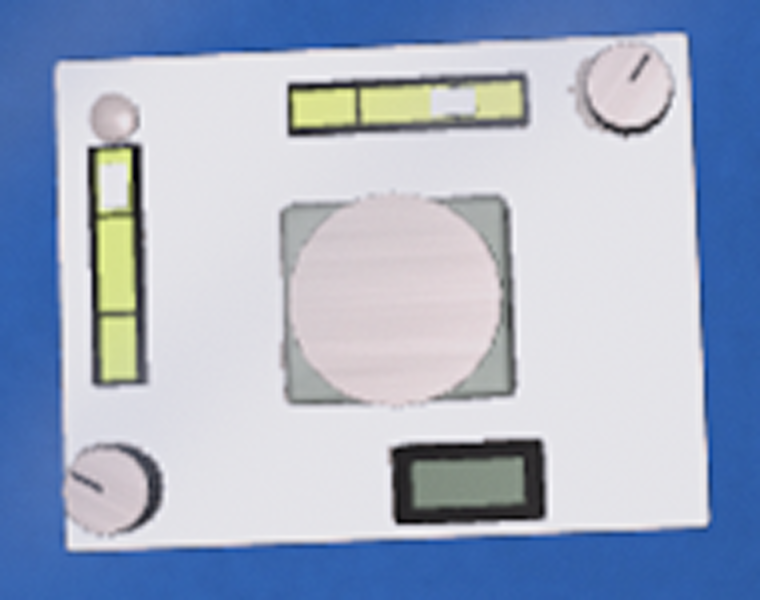

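The crop (4x, offset 180,170) shows the near bubble at (116,186) with its vial centre at (117,264), so it is about 31 mm toward +x. The far bubble is at (453,102) with its vial centre at (408,104), about 18 mm toward -y. The knob tops are at (105,490) and (630,85).

```bash
python3 - <<'E'
from h import *
p=r.capture("top")
P=lambda c,z:onz(p,(170+(c[1]-1.5)/4,180+(c[0]-1.5)/4),z)
n,f=P((105,490),.065),P((630,85),.065)
nb,nv=P((116,186),.036),P((117,264),.036); fb,fv=P((453,102),.036),P((408,104),.036)
for k,v in dict(n=n,f=f,nb=nb,nv=nv,fb=fb,fv=fv).items(): print(k,v.round(4))
for a,b in((nv,n),(fv,f),(nb,nv),(fb,fv),(nb,n),(fb,f)): print(np.linalg.norm((a-b)[:2]).round(4),np.degrees(np.arctan2(*(a-b)[[1,0]])).round(1))
E
```

```text
n [0.4669 0.2341 0.065 ]
f [0.6273 0.032  0.065 ]
nb [0.5885 0.2408 0.036 ]
nv [0.5568 0.2395 0.036 ]
fb [0.6241 0.1041 0.036 ]
fv [0.6231 0.1224 0.036 ]
0.09 3.4
0.0905 92.6
0.0318 2.4
0.0183 -87.0
0.1218 3.1
0.0722 92.5
```

```bash
python3 -m pendant '[{"x":-0.8,"y":0.66},{"x":-0.8,"y":0.66},{"x":-0.8,"y":0.66},{"x":-0.8,"y":0.66},{"x":-0.8,"y":0.66},{"x":-0.8,"y":0.66},{"x":-0.8,"y":0.66},{"x":-0.8,"y":0.66},{"x":-0.8,"y":0.66},{"x":-0.8,"y":0.66}]'
python3 -m pendant '[{"x":-0.8,"y":0.66},{"x":-0.8,"y":0.66},{"x":-0.8,"y":0.66},{"x":-0.8,"y":0.66},{"x":-0.8,"y":0.66},{"x":-0.8,"y":0.66},{"x":-0.8,"y":0.66},{"x":-0.8,"y":0.66},{"x":-0.8,"y":0.66},{"x":-0.8,"y":0.66}]'
python3 -m pendant '[{"x":-0.8,"y":0.66},{"x":-0.8,"y":0.66},{"x":-0.8,"y":0.66},{"x":-0.8,"y":0.66},{"x":-0.8,"y":0.66},{"z":0.9},{"z":0.9},{"z":0.9},{"z":0},{"z":0}]'
python3 -c "
from rig import r
s=r.read_state();print(s['tcp_rot'].round(4).tolist() if hasattr(s['tcp_rot'],'round') else s['tcp_rot'],s['joint_positions'],s['t'])"
```

```text
[[-0.9418, -0.3361, 0.0001], [-0.3361, 0.9418, 0.0], [-0.0001, -0.0, -1.0]] [-5.38516585e+01  2.05456584e+01  6.81374681e-01 -3.12005575e-03
 -7.01337275e+01 -1.65075645e+01] 0.6$[0]: bad value
$[0]: bad value
$[0]: bad value
```

```bash
python3 -m pendant '[{"x":-0.8,"y":0.66,"z":0,"ax":0,"ay":0,"az":0,"gripper":0},{"x":-0.8,"y":0.66,"z":0,"ax":0,"ay":0,"az":0,"gripper":0},{"x":-0.8,"y":0.66,"z":0,"ax":0,"ay":0,"az":0,"gripper":0},{"x":-0.8,"y":0.66,"z":0,"ax":0,"ay":0,"az":0,"gripper":0},{"x":-0.8,"y":0.66,"z":0,"ax":0,"ay":0,"az":0,"gripper":0},{"x":-0.8,"y":0.66,"z":0,"ax":0,"ay":0,"az":0,"gripper":0},{"x":-0.8,"y":0.66,"z":0,"ax":0,"ay":0,"az":0,"gripper":0},{"x":-0.8,"y":0.66,"z":0,"ax":0,"ay":0,"az":0,"gripper":0},{"x":-0.8,"y":0.66,"z":0,"ax":0,"ay":0,"az":0,"gripper":0},{"x":-0.8,"y":0.66,"z":0,"ax":0,"ay":0,"az":0,"gripper":0}]'
```

```text
t: 1.43
ee_pos: [0.387, -0.3672, 0.1901]
tcp_rot: [[-0.942, -0.336, 0.001], [-0.336, 0.942, -0.0], [-0.0, -0.0, -1.0]]
force: [1.1, 0.1, -0.2]
width: 0.088
finger_force: 0.0
```

Works as expected, with a small lag.

```bash
python3 -m pendant '[{"x":-0.8,"y":0.66,"z":0,"ax":0,"ay":0,"az":0,"gripper":0},{"x":-0.8,"y":0.66,"z":0,"ax":0,"ay":0,"az":0,"gripper":0},{"x":-0.8,"y":0.66,"z":0,"ax":0,"ay":0,"az":0,"gripper":0},{"x":-0.8,"y":0.66,"z":0,"ax":0,"ay":0,"az":0,"gripper":0},{"x":-0.8,"y":0.66,"z":0,"ax":0,"ay":0,"az":0,"gripper":0},{"x":-0.8,"y":0.66,"z":0,"ax":0,"ay":0,"az":0,"gripper":0},{"x":-0.8,"y":0.66,"z":0,"ax":0,"ay":0,"az":0,"gripper":0},{"x":-0.8,"y":0.66,"z":0,"ax":0,"ay":0,"az":0,"gripper":0},{"x":-0.8,"y":0.66,"z":0,"ax":0,"ay":0,"az":0,"gripper":0},{"x":-0.8,"y":0.66,"z":0,"ax":0,"ay":0,"az":0,"gripper":0}]'
python3 -m pendant '[{"x":-0.8,"y":0.66,"z":0,"ax":0,"ay":0,"az":0,"gripper":0},{"x":-0.8,"y":0.66,"z":0,"ax":0,"ay":0,"az":0,"gripper":0},{"x":-0.8,"y":0.66,"z":0,"ax":0,"ay":0,"az":0,"gripper":0},{"x":-0.8,"y":0.66,"z":0,"ax":0,"ay":0,"az":0,"gripper":0},{"x":-0.8,"y":0.66,"z":0,"ax":0,"ay":0,"az":0,"gripper":0},{"x":0,"y":0,"z":0.9,"ax":0,"ay":0,"az":0,"gripper":0},{"x":0,"y":0,"z":0.9,"ax":0,"ay":0,"az":0,"gripper":0},{"x":0,"y":0,"z":0.9,"ax":0,"ay":0,"az":0,"gripper":0},{"x":0,"y":0,"z":0,"ax":0,"ay":0,"az":0,"gripper":0},{"x":0,"y":0,"z":0,"ax":0,"ay":0,"az":0,"gripper":0}]'
python3 - <<'E'
from h import *
p=r.capture("side"); cv2.imwrite("pics/side1.png",p["frame"]); s=r.read_state()
# project the tip and the knob top
def proj(X):
    T=np.linalg.inv(np.array(p["pose"]));c=T[:3,:3]@np.array(X)+T[:3,3];v=np.array(p["camera_matrix"])@np.array([c[0],-c[1],-c[2]]);return (v[:2]/v[2]).round(1)
R=np.array(s["tcp_rot"]);e=s["ee_pos"]
print(e,s["joint_positions"],proj(e),proj([.6273,.032,.065]),proj([.4669,.2341,.065]))
d=R.T@(np.array([.6273,.032,.043])-e);print("units",(d/.03).round(2))
E
```

```text
t: 2.27
ee_pos: [0.5465, -0.0999, 0.1901]
tcp_rot: [[-0.942, -0.336, 0.001], [-0.336, 0.942, 0.0], [-0.001, -0.0, -1.0]]
force: [0.6, 0.1, 0.5]
width: 0.0874
finger_force: 0.0
t: 3.1
ee_pos: [0.6248, 0.0318, 0.108]
tcp_rot: [[-0.942, -0.336, -0.003], [-0.336, 0.942, -0.001], [0.003, -0.0, -1.0]]
force: [0.8, -0.5, 0.2]
width: 0.0877
finger_force: 0.0
[0.62613801 0.03200551 0.10977494] [ 2.07693682e+01  1.95014000e+01 -1.18804290e+01  4.97433735e-02
 -5.86048460e+01 -9.11307103e+01] [296.5 216.5] [296.5 242.5] [342.7 377.7]
units [-0.04 -0.01  2.23]
```

View pics/side1.png

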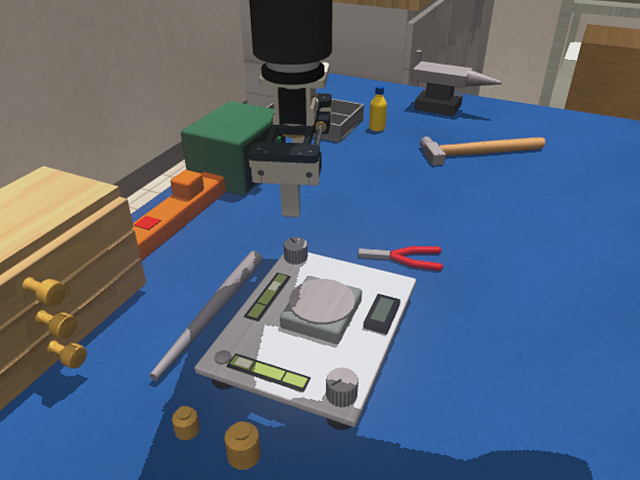

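The side view shows the open fingers above the far knob at (295,245). The projected knob tops match the picture, so I'll descend and close.

```bash
python3 -m pendant '[{"x":-0.02,"y":0,"z":0.7,"ax":0,"ay":0,"az":0,"gripper":0},{"x":0,"y":0,"z":0.7,"ax":0,"ay":0,"az":0,"gripper":0},{"x":0,"y":0,"z":0.5,"ax":0,"ay":0,"az":0,"gripper":0},{"x":0,"y":0,"z":0.3,"ax":0,"ay":0,"az":0,"gripper":0},{"x":0,"y":0,"z":0,"ax":0,"ay":0,"az":0,"gripper":0},{"x":0,"y":0,"z":0,"ax":0,"ay":0,"az":0,"gripper":1},{"x":0,"y":0,"z":0,"ax":0,"ay":0,"az":0,"gripper":1},{"x":0,"y":0,"z":0,"ax":0,"ay":0,"az":0,"gripper":1},{"x":0,"y":0,"z":0,"ax":0,"ay":0,"az":0,"gripper":1},{"x":0,"y":0,"z":0,"ax":0,"ay":0,"az":0,"gripper":1}]'
```

```text
t: 3.98
ee_pos: [0.6265, 0.0325, 0.0436]
tcp_rot: [[-0.942, -0.336, 0.001], [-0.336, 0.942, 0.0], [-0.001, -0.0, -1.0]]
force: [0.3, -0.3, -0.3]
width: 0.0597
finger_force: 0.0
```

```bash
python3 -m pendant '[{"x":0,"y":0,"z":0,"ax":0,"ay":0,"az":0,"gripper":1},{"x":0,"y":0,"z":0,"ax":0,"ay":0,"az":0,"gripper":1},{"x":0,"y":0,"z":0,"ax":0,"ay":0,"az":0,"gripper":1},{"x":0,"y":0,"z":0,"ax":0,"ay":0,"az":0,"gripper":1},{"x":0,"y":0,"z":0,"ax":0,"ay":0,"az":0,"gripper":1},{"x":0,"y":0,"z":0,"ax":0,"ay":0,"az":0,"gripper":1},{"x":0,"y":0,"z":0,"ax":0,"ay":0,"az":0,"gripper":1},{"x":0,"y":0,"z":0,"ax":0,"ay":0,"az":0,"gripper":1},{"x":0,"y":0,"z":0,"ax":0,"ay":0,"az":0,"gripper":1},{"x":0,"y":0,"z":0,"ax":0,"ay":0,"az":0,"gripper":1}]'
```

```text
t: 4.82
ee_pos: [0.6261, 0.0324, 0.0428]
tcp_rot: [[-0.942, -0.336, -0.0], [-0.336, 0.942, 0.0], [0.0, 0.0, -1.0]]
force: [-0.2, 0.1, 0.4]
width: 0.0008
finger_force: 0.0
```

```bash
python3 - <<'E'
from h import *
a=r.capture("side")["frame"]; b=r.capture("top")["frame"]
cv2.imwrite("pics/c2.png",np.hstack([cv2.resize(a[180:330,200:400],(400,300)),cv2.resize(b[150:300,220:420],(400,300))]))
E
```

```text
(no output)
```

View pics/c2.png

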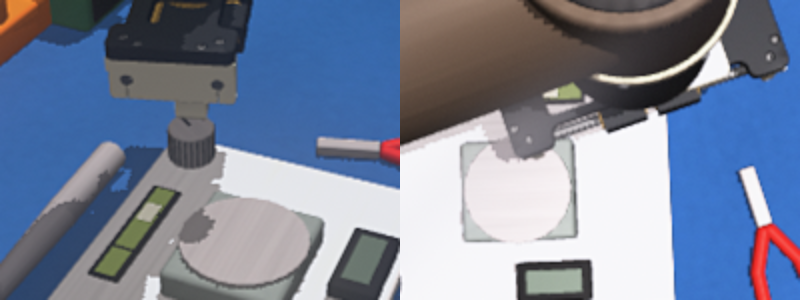

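The fingers have shut behind or above the knob, so my estimate and the tool pose disagree. I'll compare the projected fingertips with the pictures.

```bash
python3 - <<'E'
from h import *
p=r.capture("side"); s=r.read_state()
def proj(X):
    T=np.linalg.inv(np.array(p["pose"]));c=T[:3,:3]@np.array(X)+T[:3,3];v=np.array(p["camera_matrix"])@np.array([c[0],-c[1],-c[2]]);return (v[:2]/v[2]).round(1)
R=np.array(s["tcp_rot"]);e=np.array(s["ee_pos"])
print(e,s["joint_positions"],s["width"],s["force"])
print("tip",proj(e),"tip+22",proj(e+[0,0,.022]),"tip+100",proj(e+[0,0,.1]))
o=np.array([.6261,.032,.1098])
for w in(.044,.065,-.044): print(w,proj(o+R[:,1]*w))
f=p["frame"]; cv2.imwrite("pics/c3.png",cv2.resize(f[170:290,240:350],None,fx=5,fy=5,interpolation=cv2.INTER_CUBIC))
# other projections: plate corners from top
for c in([.6398,.2694],[.6521,.0086],[.4555,-.0009],[.4417,.2555]): print(proj(c+[.036]))
E
```

```text
[0.62610798 0.03235335 0.0427492 ] [ 2.07719370e+01  2.33226587e+01 -1.59800253e+01 -3.15410528e-04
 -5.07017127e+01 -9.11314471e+01] 0.0004663178839830775 [-1.06507743  0.37515298  0.26211315]
tip [297.5 255.2] tip+22 [297.1 242.9] tip+100 [295.9 196.3]
0.044 [292.1 234.2]
0.065 [289.9 243.3]
-0.044 [300.6 200.4]
[194.  366.2]
[289.5 245.9]
[416.1 277.4]
[355.9 418.4]
```

View pics/c3.png

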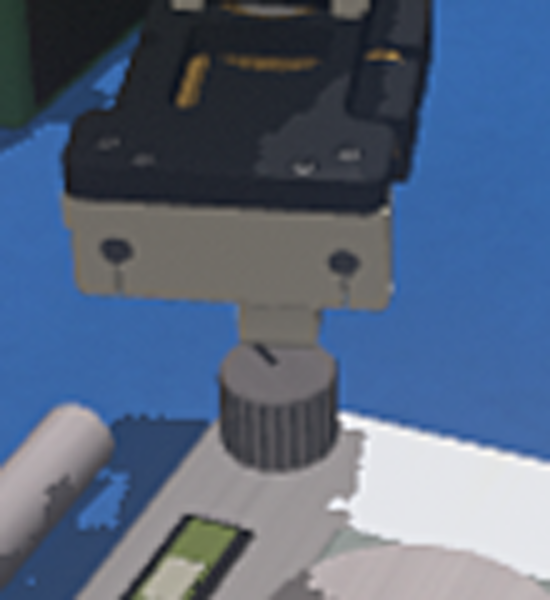

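```bash
python3 -m pendant '[{"x":0,"y":0,"z":-0.7,"ax":0,"ay":0,"az":0,"gripper":1},{"x":0,"y":0,"z":-0.7,"ax":0,"ay":0,"az":0,"gripper":1},{"x":0,"y":0,"z":-0.6,"ax":0,"ay":0,"az":0,"gripper":1},{"x":0,"y":0,"z":0,"ax":0,"ay":0,"az":0,"gripper":1},{"x":0,"y":0,"z":0,"ax":0,"ay":0,"az":0,"gripper":1},{"x":0,"y":0,"z":0,"ax":0,"ay":0,"az":0,"gripper":1},{"x":0,"y":0,"z":0,"ax":0,"ay":0,"az":0,"gripper":1},{"x":0,"y":0,"z":0,"ax":0,"ay":0,"az":0,"gripper":1},{"x":0,"y":0,"z":0,"ax":0,"ay":0,"az":0,"gripper":1},{"x":0,"y":0,"z":0,"ax":0,"ay":0,"az":0,"gripper":1}]'
python3 - <<'E'
from h import *
p=r.capture("side"); s=r.read_state(); f=p["frame"]
def proj(X):
    T=np.linalg.inv(np.array(p["pose"]));c=T[:3,:3]@np.array(X)+T[:3,3];v=np.array(p["camera_matrix"])@np.array([c[0],-c[1],-c[2]]);return (v[:2]/v[2]).round(1)
e=np.array(s["ee_pos"]);print(e,proj(e),s["width"])
for k in range(4):print(proj(e+np.eye(4)[k,:3]*.03))
b=r.capture("top")["frame"]
cv2.imwrite("pics/c4.png",np.hstack([cv2.resize(f[130:280,220:370],(400,400)),cv2.resize(b[130:280,250:400],(400,400))]))
E
```

```text
t: 5.8
ee_pos: [0.6259, 0.0323, 0.1022]
tcp_rot: [[-0.942, -0.336, -0.001], [-0.336, 0.942, -0.0], [0.001, -0.0, -1.0]]
force: [-1.1, -0.1, -0.4]
width: 0.0005
finger_force: 0.0
[0.6259589  0.0323046  0.10233043] [296.7 221.1] 0.0004053728805353556
[278.  216.2]
[286.6 231.9]
[296.2 202.8]
[296.7 221.1]
```

View pics/c4.png

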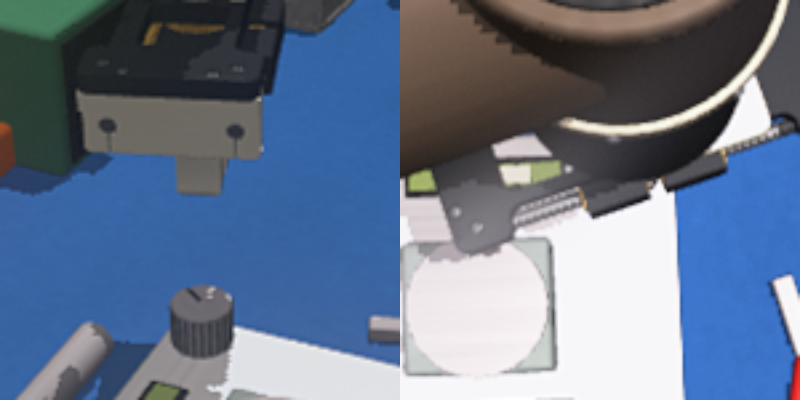

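The closed tip shows at (294.6,202.4), but the reported TCP projects to (296.7,221). The real fingertips therefore sit about 29 mm higher than reported, and earlier they closed just above the knob top. I'll open, go lower and check the offset on the way.

```bash
python3 -m pendant '[{"x":0,"y":0,"z":0,"ax":0,"ay":0,"az":0,"gripper":0},{"x":0,"y":0,"z":0,"ax":0,"ay":0,"az":0,"gripper":0},{"x":0,"y":0,"z":0,"ax":0,"ay":0,"az":0,"gripper":0},{"x":0,"y":0,"z":0,"ax":0,"ay":0,"az":0,"gripper":0},{"x":0,"y":0,"z":0,"ax":0,"ay":0,"az":0,"gripper":0},{"x":0,"y":0,"z":0,"ax":0,"ay":0,"az":0,"gripper":0},{"x":0,"y":0,"z":0,"ax":0,"ay":0,"az":0,"gripper":0},{"x":0,"y":0,"z":0,"ax":0,"ay":0,"az":0,"gripper":0},{"x":0,"y":0,"z":0.5,"ax":0,"ay":0,"az":0,"gripper":0},{"x":0,"y":0,"z":0.5,"ax":0,"ay":0,"az":0,"gripper":0}]'
python3 -m pendant '[{"x":0,"y":0,"z":0.5,"ax":0,"ay":0,"az":0,"gripper":0},{"x":0,"y":0,"z":0.5,"ax":0,"ay":0,"az":0,"gripper":0},{"x":0,"y":0,"z":0.1,"ax":0,"ay":0,"az":0,"gripper":0},{"x":0,"y":0,"z":0.1,"ax":0,"ay":0,"az":0,"gripper":0},{"x":0,"y":0,"z":0.1,"ax":0,"ay":0,"az":0,"gripper":0},{"x":0,"y":0,"z":0.1,"ax":0,"ay":0,"az":0,"gripper":0},{"x":0,"y":0,"z":0.1,"ax":0,"ay":0,"az":0,"gripper":0},{"x":0,"y":0,"z":0.1,"ax":0,"ay":0,"az":0,"gripper":0},{"x":0,"y":0,"z":0,"ax":0,"ay":0,"az":0,"gripper":0},{"x":0,"y":0,"z":0,"ax":0,"ay":0,"az":0,"gripper":0}]'
python3 - <<'E'
from h import *
p=r.capture("side"); s=r.read_state(); f=p["frame"]
def proj(X):
    T=np.linalg.inv(np.array(p["pose"]));c=T[:3,:3]@np.array(X)+T[:3,3];v=np.array(p["camera_matrix"])@np.array([c[0],-c[1],-c[2]]);return (v[:2]/v[2]).round(1)
e=np.array(s["ee_pos"]);y=np.array(s["tcp_rot"])[:,1]
for w in(.044,.055): print(e,proj(e+y*w),proj(e+y*w+[0,0,.029]))
cv2.imwrite("pics/c5.png",cv2.resize(f[180:300,230:350],None,fx=5,fy=5,interpolation=cv2.INTER_CUBIC))
E
```

```text
t: 6.73
ee_pos: [0.627, 0.0326, 0.0735]
tcp_rot: [[-0.942, -0.336, 0.002], [-0.336, 0.942, 0.001], [-0.003, -0.0, -1.0]]
force: [-0.3, 0.1, -1.1]
width: 0.0617
finger_force: 0.0
t: 7.57
ee_pos: [0.6261, 0.0323, 0.0248]
tcp_rot: [[-0.942, -0.336, -0.0], [-0.336, 0.942, -0.0], [0.0, -0.0, -1.0]]
force: [0.7, -0.4, -0.5]
width: 0.0877
finger_force: 0.0
[0.62622784 0.0323752  0.02493973] [293.5 283.6] [293.  267.5]
[0.62622784 0.0323752  0.02493973] [292.5 288.6] [291.9 272.4]
```

View pics/c5.png

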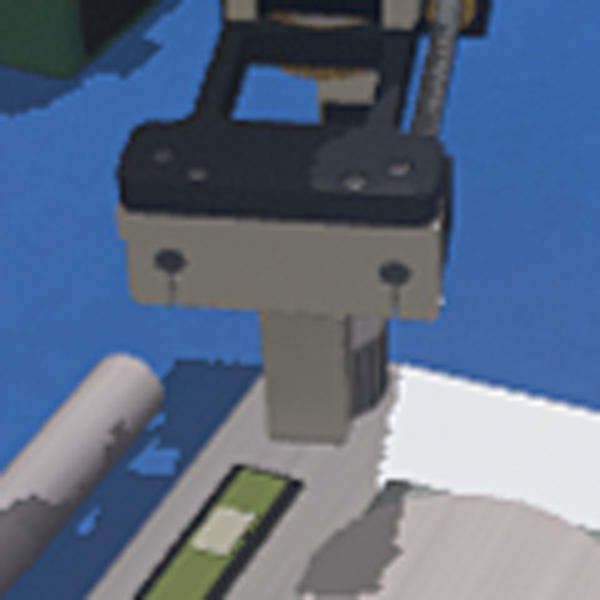

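The finger tip is at (291.6,268.4), which fits the 29 mm offset. The finger stands in front of the knob, about 2 mm to its left. I'll correct that, drop another 6 mm and close.

```bash
python3 -m pendant '[{"x":0.06,"y":0,"z":0.1,"ax":0,"ay":0,"az":0,"gripper":0},{"x":0,"y":0,"z":0.1,"ax":0,"ay":0,"az":0,"gripper":0},{"x":0,"y":0,"z":0,"ax":0,"ay":0,"az":0,"gripper":1},{"x":0,"y":0,"z":0,"ax":0,"ay":0,"az":0,"gripper":1},{"x":0,"y":0,"z":0,"ax":0,"ay":0,"az":0,"gripper":1},{"x":0,"y":0,"z":0,"ax":0,"ay":0,"az":0,"gripper":1},{"x":0,"y":0,"z":0,"ax":0,"ay":0,"az":0,"gripper":1},{"x":0,"y":0,"z":0,"ax":0,"ay":0,"az":0,"gripper":1},{"x":0,"y":0,"z":0,"ax":0,"ay":0,"az":0,"gripper":1},{"x":0,"y":0,"z":0,"ax":0,"ay":0,"az":0,"gripper":1}]'
python3 -m pendant '[{"x":0,"y":0,"z":0,"ax":0,"ay":0,"az":0,"gripper":1},{"x":0,"y":0,"z":0,"ax":0,"ay":0,"az":0,"gripper":1},{"x":0,"y":0,"z":0,"ax":0,"ay":0,"az":0,"gripper":1},{"x":0,"y":0,"z":0,"ax":0,"ay":0,"az":0,"gripper":1},{"x":0,"y":0,"z":0,"ax":0,"ay":0,"az":0,"gripper":1},{"x":0,"y":0,"z":0,"ax":0,"ay":0,"az":0,"gripper":1},{"x":0,"y":0,"z":0,"ax":0,"ay":0,"az":0,"gripper":1},{"x":0,"y":0,"z":0,"ax":0,"ay":0,"az":0,"gripper":1},{"x":0,"y":0,"z":0,"ax":0,"ay":0,"az":0,"gripper":1},{"x":0,"y":0,"z":0,"ax":0,"ay":0,"az":0,"gripper":1}]'
```

```text
t: 8.45
ee_pos: [0.6245, 0.0317, 0.0188]
tcp_rot: [[-0.942, -0.336, 0.0], [-0.336, 0.942, 0.0], [-0.0, 0.0, -1.0]]
force: [0.8, 0.4, -0.1]
width: 0.0395
finger_force: 0.0
t: 9.28
ee_pos: [0.6241, 0.0331, 0.0188]
tcp_rot: [[-0.942, -0.336, -0.0], [-0.336, 0.942, 0.001], [-0.0, 0.001, -1.0]]
force: [-3.6, 7.6, 2.1]
width: 0.0328
finger_force: 30.0
```

Gripped with 30 N. Now 35° anticlockwise.

```bash
python3 -m pendant '[{"x":0,"y":0.04,"z":0,"ax":0,"ay":0,"az":-0.4,"gripper":1},{"x":0,"y":0,"z":0,"ax":0,"ay":0,"az":-0.9,"gripper":1},{"x":0,"y":0,"z":0,"ax":0,"ay":0,"az":-0.9,"gripper":1},{"x":0,"y":0,"z":0,"ax":0,"ay":0,"az":-0.9,"gripper":1},{"x":0,"y":0,"z":0,"ax":0,"ay":0,"az":-0.9,"gripper":1},{"x":0,"y":0,"z":0,"ax":0,"ay":0,"az":-0.9,"gripper":1},{"x":0,"y":0,"z":0,"ax":0,"ay":0,"az":-0.9,"gripper":1},{"x":0,"y":0,"z":0,"ax":0,"ay":0,"az":-0.9,"gripper":1},{"x":0,"y":0,"z":0,"ax":0,"ay":0,"az":-0.3,"gripper":1},{"x":0,"y":0,"z":0,"ax":0,"ay":0,"az":0,"gripper":1}]'
cat >> h.py <<'E'
def proj(p,X):
    T=np.linalg.inv(np.array(p["pose"]));c=T[:3,:3]@np.array(X)+T[:3,3];v=np.array(p["camera_matrix"])@np.array([c[0],-c[1],-c[2]]);return v[:2]/v[2]
N=np.array([.4669,.2341,.036]);F=np.array([.6273,.032,.036]);a=np.radians(3);X=np.array([np.cos(a),np.sin(a),0]);Y=np.array([-np.sin(a),np.cos(a),0])
def strip(p,o,d,lat):
    """profile along a vial: position from screw axis (mm), blue channel averaged over width"""
    t=np.arange(.055,.126,.001);out=[]
    for k in t:
        uv=np.array([proj(p,o+d*k+lat*w) for w in np.linspace(-.002,.002,5)],np.float32)
        out.append(cv2.remap(p["frame"],uv[:,:1],uv[:,1:],1)[:,0].mean(0))
    return t*1000,np.array(out)
def bubble(p,o,d,lat):
    t,c=strip(p,o,d,lat); s=c[:,0]/(c[:,1]+1e-6)   # blue/green: high where pale
    m=(s>.8)&(c[:,1]>90); print("bubble",t[m].mean() if m.any() else None,"n",m.sum(),"dark at",t[c[:,1]<70])
E
python3 - <<'E'
from h import *
p=r.capture("side");f=p["frame"];
nv=np.array([.5568,.2395,.036]);fv=np.array([.6231,.1224,.036])
bubble(p,nv-.09*X,X,Y); bubble(p,fv-.09*Y,Y,X)
cv2.imwrite("pics/c6.png",cv2.resize(f[180:400,190:400],None,fx=2.7,fy=2.7,interpolation=cv2.INTER_CUBIC))
E
```

```text
t: 10.12
ee_pos: [0.6255, 0.0314, 0.0189]
tcp_rot: [[-0.577, -0.817, 0.002], [-0.817, 0.577, -0.002], [0.0, -0.002, -1.0]]
force: [6.4, -8.5, -4.0]
width: 0.0332
finger_force: 30.0
bubble 120.50000000000004 n 10 dark at [112.]
bubble 87.00000000000003 n 19 dark at [108.]
```

View pics/c6.png

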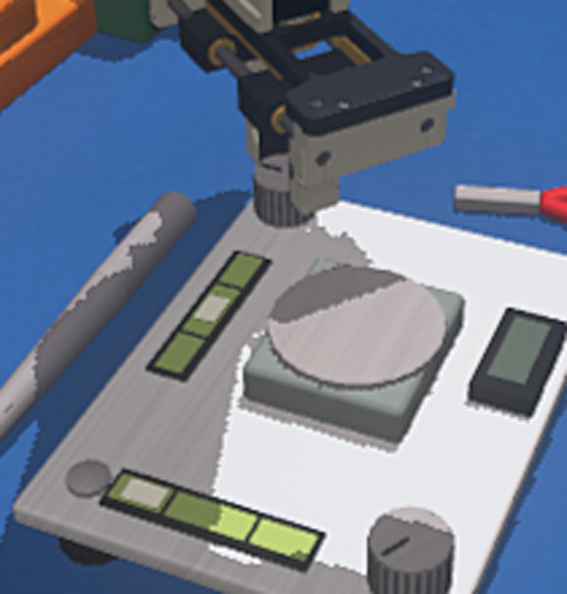

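The far bubble now sits between its lines, at about 88 mm. I'll release, lift, and move to the near screw.

```bash
python3 -m pendant '[{"x":0,"y":0,"z":0,"ax":0,"ay":0,"az":0,"gripper":0.3},{"x":0,"y":0,"z":0,"ax":0,"ay":0,"az":0,"gripper":0.3},{"x":0,"y":0,"z":0,"ax":0,"ay":0,"az":0,"gripper":0.3},{"x":0,"y":0,"z":0,"ax":0,"ay":0,"az":0,"gripper":0.3},{"x":0,"y":0,"z":0,"ax":0,"ay":0,"az":0,"gripper":0.3},{"x":0,"y":0,"z":0,"ax":0,"ay":0,"az":0,"gripper":0.3},{"x":0,"y":0,"z":-0.5,"ax":0,"ay":0,"az":0,"gripper":0.3},{"x":0,"y":0,"z":-0.8,"ax":0,"ay":0,"az":0,"gripper":0.3},{"x":0,"y":0,"z":-0.8,"ax":0,"ay":0,"az":0,"gripper":0.3},{"x":0,"y":0,"z":-0.6,"ax":0,"ay":0,"az":0,"gripper":0.3}]'
python3 -m pendant '[{"x":-0.27,"y":0.91,"z":0,"ax":0,"ay":0,"az":0,"gripper":0},{"x":-0.27,"y":0.91,"z":0,"ax":0,"ay":0,"az":0,"gripper":0},{"x":-0.27,"y":0.91,"z":0,"ax":0,"ay":0,"az":0,"gripper":0},{"x":-0.27,"y":0.91,"z":0,"ax":0,"ay":0,"az":0,"gripper":0},{"x":-0.27,"y":0.91,"z":0,"ax":0,"ay":0,"az":0,"gripper":0},{"x":-0.27,"y":0.91,"z":0,"ax":0,"ay":0,"az":0,"gripper":0},{"x":-0.27,"y":0.91,"z":0,"ax":0,"ay":0,"az":0,"gripper":0},{"x":-0.27,"y":0.91,"z":0,"ax":0,"ay":0,"az":0,"gripper":0},{"x":-0.27,"y":0.91,"z":0,"ax":0,"ay":0,"az":0,"gripper":0},{"x":0,"y":0,"z":0,"ax":0,"ay":0,"az":0,"gripper":0}]'
python3 - <<'E'
from h import *
p=r.capture("side");s=r.read_state();f=p["frame"];e=np.array(s["ee_pos"]);R=np.array(s["tcp_rot"])
print(e,s["joint_positions"].round(1),"units",(R.T@(np.array([.466,.2341,.019])-e)/.03).round(2))
fv=np.array([.6231,.1224,.036]);bubble(p,fv-.09*Y,Y,X)
t=e+[0,0,.029];print("tip",proj(p,t),"fingers",proj(p,t+R[:,1]*.044),proj(p,t-R[:,1]*.044),"knob",proj(p,[.4669,.2341,.065]))
cv2.imwrite("pics/c7.png",f[120:480,140:540])
E
```

```text
t: 11.0
ee_pos: [0.6245, 0.0331, 0.1017]
tcp_rot: [[-0.578, -0.816, 0.001], [-0.816, 0.578, 0.0], [-0.001, -0.001, -1.0]]
force: [0.6, 0.7, -0.1]
width: 0.0615
finger_force: 0.0
t: 11.83
ee_pos: [0.4638, 0.2375, 0.1002]
tcp_rot: [[-0.576, -0.817, 0.0], [-0.817, 0.576, 0.001], [-0.001, 0.0, -1.0]]
force: [-0.1, -1.4, -0.3]
width: 0.0876
finger_force: 0.0
[0.46465513 0.23640081 0.10015537] [ 48.5  10.7 -25.7  -0.  -53.6 -83.7] units [ 0.04 -0.08  2.71]
bubble 86.50000000000003 n 20 dark at []
tip [345.44719088 336.64905733] fingers [369.79481704 365.62404635] [323.69132309 310.75840064] knob [342.73385688 377.65720194]
```

View pics/c7.png

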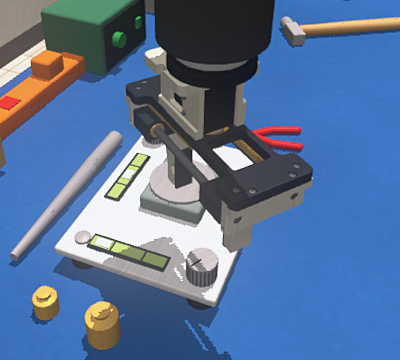

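Both fingers at (377,370) and (318,310) straddle the near knob as predicted, and the far bubble is still in place. I'll descend and close.

```bash
python3 -m pendant '[{"x":0.04,"y":-0.08,"z":0.8,"ax":0,"ay":0,"az":0,"gripper":0},{"x":0,"y":0,"z":0.8,"ax":0,"ay":0,"az":0,"gripper":0},{"x":0,"y":0,"z":0.6,"ax":0,"ay":0,"az":0,"gripper":0},{"x":0,"y":0,"z":0.4,"ax":0,"ay":0,"az":0,"gripper":0},{"x":0,"y":0,"z":0.1,"ax":0,"ay":0,"az":0,"gripper":0},{"x":0,"y":0,"z":0,"ax":0,"ay":0,"az":0,"gripper":1},{"x":0,"y":0,"z":0,"ax":0,"ay":0,"az":0,"gripper":1},{"x":0,"y":0,"z":0,"ax":0,"ay":0,"az":0,"gripper":1},{"x":0,"y":0,"z":0,"ax":0,"ay":0,"az":0,"gripper":1},{"x":0,"y":0,"z":0,"ax":0,"ay":0,"az":0,"gripper":1}]'
python3 -m pendant '[{"x":0,"y":0,"z":0,"ax":0,"ay":0,"az":0,"gripper":1},{"x":0,"y":0,"z":0,"ax":0,"ay":0,"az":0,"gripper":1},{"x":0,"y":0,"z":0,"ax":0,"ay":0,"az":0,"gripper":1},{"x":0,"y":0,"z":0,"ax":0,"ay":0,"az":0,"gripper":1},{"x":0,"y":0,"z":0,"ax":0,"ay":0,"az":0,"gripper":1},{"x":0,"y":0,"z":0,"ax":0,"ay":0,"az":0,"gripper":1},{"x":0,"y":0,"z":0,"ax":0,"ay":0,"az":0,"gripper":1},{"x":0,"y":0,"z":0,"ax":0,"ay":0,"az":0,"gripper":1},{"x":0,"y":0,"z":0,"ax":0,"ay":0,"az":0,"gripper":1},{"x":0,"y":0,"z":0,"ax":0,"ay":0,"az":0,"gripper":1}]'
```

```text
t: 12.72
ee_pos: [0.4675, 0.2325, 0.0196]
tcp_rot: [[-0.579, -0.816, 0.001], [-0.816, 0.579, 0.001], [-0.002, -0.0, -1.0]]
force: [-0.1, -0.0, 0.2]
width: 0.0597
finger_force: 0.0
t: 13.55
ee_pos: [0.4654, 0.2335, 0.0189]
tcp_rot: [[-0.579, -0.815, -0.002], [-0.815, 0.579, 0.002], [-0.0, 0.002, -1.0]]
force: [-13.6, 9.4, 7.2]
width: 0.033
finger_force: 30.0
```

Gripped. Now 60° clockwise: 48° first, then 12°.

```bash
python3 -m pendant '[{"x":0,"y":0.07,"z":0,"ax":0,"ay":0,"az":0.4,"gripper":1},{"x":0,"y":0,"z":0,"ax":0,"ay":0,"az":0.9,"gripper":1},{"x":0,"y":0,"z":0,"ax":0,"ay":0,"az":1,"gripper":1},{"x":0,"y":0,"z":0,"ax":0,"ay":0,"az":1,"gripper":1},{"x":0,"y":0,"z":0,"ax":0,"ay":0,"az":1,"gripper":1},{"x":0,"y":0,"z":0,"ax":0,"ay":0,"az":1,"gripper":1},{"x":0,"y":0,"z":0,"ax":0,"ay":0,"az":1,"gripper":1},{"x":0,"y":0,"z":0,"ax":0,"ay":0,"az":1,"gripper":1},{"x":0,"y":0,"z":0,"ax":0,"ay":0,"az":1,"gripper":1},{"x":0,"y":0,"z":0,"ax":0,"ay":0,"az":1,"gripper":1}]'
python3 -m pendant '[{"x":0,"y":0,"z":0,"ax":0,"ay":0,"az":0.9,"gripper":1},{"x":0,"y":0,"z":0,"ax":0,"ay":0,"az":0.9,"gripper":1},{"x":0,"y":0,"z":0,"ax":0,"ay":0,"az":0.8,"gripper":1},{"x":0,"y":0,"z":0,"ax":0,"ay":0,"az":0.2,"gripper":1},{"x":0,"y":0,"z":0,"ax":0,"ay":0,"az":0,"gripper":1},{"x":0,"y":0,"z":0,"ax":0,"ay":0,"az":0,"gripper":1},{"x":0,"y":0,"z":0,"ax":0,"ay":0,"az":0,"gripper":1},{"x":0,"y":0,"z":0,"ax":0,"ay":0,"az":0,"gripper":1},{"x":0,"y":0,"z":0,"ax":0,"ay":0,"az":0,"gripper":1},{"x":0,"y":0,"z":0,"ax":0,"ay":0,"az":0,"gripper":1}]'
python3 - <<'E'
from h import *
p=r.capture("side");nv=np.array([.5568,.2395,.036]);fv=np.array([.6231,.1224,.036])
bubble(p,nv-.09*X,X,Y); bubble(p,fv-.09*Y,Y,X)
E
```

```text
t: 14.38
ee_pos: [0.4641, 0.2357, 0.019]
tcp_rot: [[-0.991, -0.137, -0.001], [-0.137, 0.991, 0.003], [0.0, 0.003, -1.0]]
force: [-15.5, 13.0, 5.8]
width: 0.0329
finger_force: 30.0
t: 15.22
ee_pos: [0.4642, 0.2364, 0.019]
tcp_rot: [[-0.995, 0.102, -0.001], [0.102, 0.995, 0.004], [0.001, 0.004, -1.0]]
force: [-14.0, 15.4, 4.2]
width: 0.0331
finger_force: 30.0
bubble 91.75000000000003 n 28 dark at [55. 56. 57. 58. 59. 60. 61. 62. 63. 64. 65.]
bubble 86.50000000000003 n 20 dark at []
```

```bash
python3 -m pendant '[{"x":0,"y":0,"z":0,"ax":0,"ay":0,"az":0,"gripper":0.3},{"x":0,"y":0,"z":0,"ax":0,"ay":0,"az":0,"gripper":0.3},{"x":0,"y":0,"z":0,"ax":0,"ay":0,"az":0,"gripper":0.3},{"x":0,"y":0,"z":0,"ax":0,"ay":0,"az":0,"gripper":0.3},{"x":0,"y":0,"z":0,"ax":0,"ay":0,"az":0,"gripper":0.3},{"x":0,"y":0,"z":0,"ax":0,"ay":0,"az":0,"gripper":0.3},{"x":0,"y":0,"z":-0.5,"ax":0,"ay":0,"az":0,"gripper":0.3},{"x":0,"y":0,"z":-0.9,"ax":0,"ay":0,"az":0,"gripper":0.3},{"x":0,"y":0,"z":-1,"ax":0,"ay":0,"az":0,"gripper":0.3},{"x":0,"y":0,"z":-1,"ax":0,"ay":0,"az":0,"gripper":0.3}]'
python3 -m pendant '[{"x":0,"y":0.8,"z":-0.5,"ax":0,"ay":0,"az":0,"gripper":0.3},{"x":0,"y":0.8,"z":0,"ax":0,"ay":0,"az":0,"gripper":0.3},{"x":0,"y":0.8,"z":0,"ax":0,"ay":0,"az":0,"gripper":0.3},{"x":0,"y":0.8,"z":0,"ax":0,"ay":0,"az":0,"gripper":0.3},{"x":0,"y":0.8,"z":0,"ax":0,"ay":0,"az":0,"gripper":0.3},{"x":0,"y":0.8,"z":0,"ax":0,"ay":0,"az":0,"gripper":0.3},{"x":0,"y":0.6,"z":0,"ax":0,"ay":0,"az":0,"gripper":0.3},{"x":0,"y":0.4,"z":0,"ax":0,"ay":0,"az":0,"gripper":0.3},{"x":0,"y":0,"z":0,"ax":0,"ay":0,"az":0,"gripper":0.3},{"x":0,"y":0,"z":0,"ax":0,"ay":0,"az":0,"gripper":0.3}]'
python3 - <<'E'
from h import *
p=r.capture("top");f=p["frame"];nv=np.array([.5568,.2395,.036]);fv=np.array([.6231,.1224,.036])
bubble(p,nv-.09*X,X,Y); bubble(p,fv-.09*Y,Y,X)
cv2.imwrite("pics/top9.png",cv2.resize(f[150:330,150:380],None,fx=3.3,fy=3.3,interpolation=cv2.INTER_CUBIC))
E
```

```text
t: 16.1
ee_pos: [0.4651, 0.2327, 0.1216]
tcp_rot: [[-0.995, 0.102, -0.001], [0.102, 0.995, -0.001], [0.001, -0.001, -1.0]]
force: [0.8, 1.5, 0.7]
width: 0.0616
finger_force: 0.0
t: 16.93
ee_pos: [0.483, 0.4062, 0.1352]
tcp_rot: [[-0.995, 0.102, -0.001], [0.102, 0.995, -0.001], [0.001, -0.001, -1.0]]
force: [0.4, -1.5, -0.2]
width: 0.0615
finger_force: 0.0
bubble 89.00000000000003 n 19 dark at []
bubble 88.14285714285717 n 21 dark at []
```

View pics/top9.png

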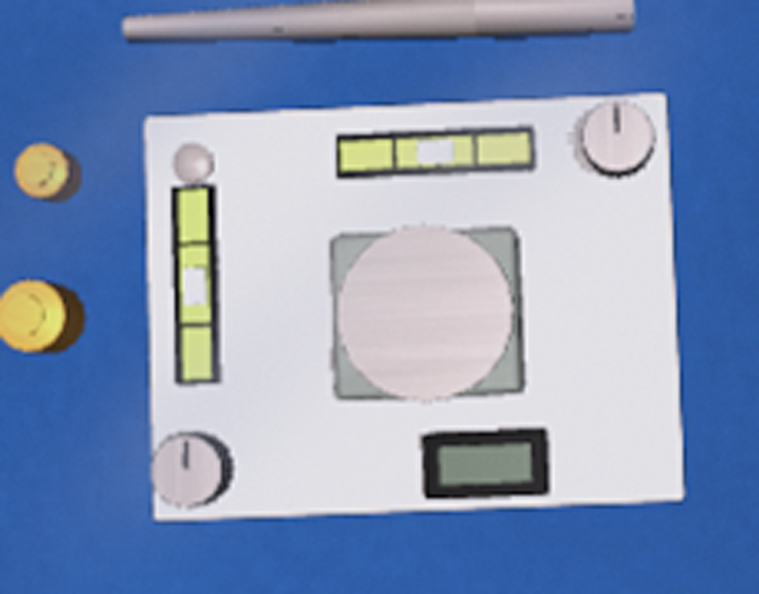

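Both bubbles are centred between their lines: near at crop (196,286), 89 mm, and far at (435,152), 88 mm. The arm is clear, so I'm handing the job in.

```bash
python3 -c "
from rig import r
print(r.sign_off())"
```

```text
the job is handed in; nothing more can be done
None
```

I turned both foot screws until each bubble lay between its lines (near at about 89 mm and far at about 88 mm from its screw's axis, target 90), let go, moved the arm clear and handed the job in at about 17 s; the sign-off returned no verdict.

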